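# Cam-lock a slide carrier into its dock

## Robot

A 7-joint arm with a two-finger parallel gripper is mounted at the origin on the work surface; the furniture and walls round the work are solid. World frame = base frame: x ahead of the robot, y to its left, z up, the work surface at z = 0. Lengths are in m, angles in rad, forces in N, time in s.
With the tool pointing down it reaches from about 0.425 to 0.925 m from the base axis. Payload 6.8 kg.
Tool frame: the origin (TCP) lies midway between the tips of the shut fingers; the grasp point (between the pads) lies 19 mm behind it; z points along the fingers, y is the line along which they close (so a half turn about z gives the same grasp; the last joint's range is limited). The gripper opens to 85 mm and grips with 20 to 120 N. Pads are 22 mm wide; open, the fingers measure 114 mm over their backs; the gripper's body (76 mm by 85 mm) begins 54 mm behind the grasp point. The pads swing forward as they close: fully open they stand 13 mm farther back than shut.
Start: joints at [-1.242, 0.477, 0.022, 1.555, -0.011, 1.109, -0.083], TCP at [0.286, 0.612, 0.197] pointing down, gripper open.
Joint ranges: [-2.96, 2.96], [-0.34, 2.1], [-1.41, 1.46], [0.24, 2.44], [-1.37, 4.51], [0.17, 1.92], [-2.96, 2.96]. Speed limits (rad/s): [2.39, 2.39, 3.14, 3.14, 3.14, 3.14, 3.14].

## Interface

Orientations are given as a unit quaternion [w, x, y, z].
In Python, from station import bot gives the robot as it stands.
- The arm moves only by the tool jog_arm, never from a script. Its argument "rows" is a list of rows, each an object of numbers: "fingers": the finger opening in mm, from 0 to 85.4; "x", "y", "z": the shift along the tool's x, y, z in mm; "ax", "ay", "az": the turn, a rotation vector about the tool's x, y, z in degrees. A call has exactly 8 rows; each row shifts and turns the commanded pose from where the row before left it, along the tool's axes as they then stand; what a row does not reach is not made up. A row lasts 1/10 s, in which the tool goes at most 50 mm and 8.59 degrees, less where a joint would pass 70% of its speed; a pose out of reach is approached as far as the arm can. A call with a gripper value outside its range is refused whole. The fingers move at their own pace and stop on an object; "force" is the grip in N (left out, the last holds). Time passes only in rows, so rows that do not move let the fingers close, or fill a call up. It gives the time, the measured TCP pose, the force, the opening and the grip force at its end, in the units of the state.
- bot.get_obs(): the state, without advancing time (a new reading comes with each control period).
- bot.read_camera(name): name is "scene" or "top" or "wrist"; returns a dict with "pixels" (480x640x3 uint8, red, green, blue), "vertical_fov" (degrees; the focal length in pixels is half the picture's height over the tangent of half this angle, whatever the lens; pixels are square), "cx", "cy" (the principal point, pixels), "world_from_camera" (4x4, takes a point from camera to world coordinates). Camera axes: x right, y down, z forward; pixel columns grow to the right and rows downward; lengths in m; the calibration is good to about 2 mm. A picture is of the moment at which its call begins. There is no depth.
- bot.hand_in(): hands the job in; it is judged then, once.
The state is a dict: "t": time; "q": joint angles; "joint_vel": joint speeds; "joint_torque": joint torques, N m; "eef_pos": TCP position; "tool_rot": TCP orientation; "contact_force": force on the tool from outside, world axes, zero at the start; "torque": the same for the moment, N m; "gripper_width": opening from 0.0 (shut) to 1.0 (fully open); "grasp_force": force on a finger pad.
Only numpy, scipy, OpenCV 4.12 (cv2) and the standard library are available. Lean on these libraries where they do the work, as an engineer would, in place of code of your own. Each camera call takes 0.05 s, during which the arm holds its last target. There are 200 camera calls.

## Task

Pick the flat blue slide carrier off the bench, lay it on the bed of the cam-lock dock and slide it between the guides until its headed stud sits in the open mouth of the cam. Then turn the red handle clockwise as far as it goes, so that the cam's curved slot draws the carrier tight against the stop, and let go.

Things in the scene. Friction and masses are not known exactly. Their poses are not given: they have to be found in the camera images.
- dock: Grey cam-lock dock, fixed, 235 x 104 mm. Origin on the bench under the vertical cam axis; +x: the way the carrier slides in. Bed: x -180 to -12 mm, 40 mm wide, flat top 10 mm above the bench; the 56 mm carrier overhangs it 8 mm each side, so fingers reach past its edges. Foot plate 4 mm high, 84 mm wide, at x -180 to -120. Carrier fully home: its centre at dock x -82, y 0, z 14 mm.
- dock_entry (a point): Entry of the dock, on the bed's top, on its centre line 64 mm before the cam axis (dock axes). Here begin two white slippery guides, 18.5 mm high: flares, about 75 mm apart inside here (outer sides y +-47 mm), narrowing to 60 mm at dock x -47, then parallel up to the stop at dock x -12 mm.
- dock_stop (a point): Middle of the face of the grey stop block (18.5 mm high, under the cam), at bed height, 12 mm before the cam axis (dock axes). The carrier's front edge meets this face when home. The brass cam plate turns over it: radius 46 mm, from 20 to 26 mm above the bench.
- cam (a joint): Cam angle, rad. 0 = open: mouth faces the coming carrier, handle bar across the dock (along its y). Grows clockwise seen from above, to a stop at 1.6. Starts at 0 to 0.15, stays where left (0.08 N m friction). Open, the stud slides in until 30 mm from the cam axis; the hook catches it if within 36 mm. From 0.45 to 1.3 the slot draws it to 22 mm (carrier at the stop); beyond, it holds.
- cam_handle (a point): Centre of the red handle bar, right above the cam axis (dock origin): bar 84 mm long, 14 mm wide, 28 mm high (42 to 70 mm above the bench) on a dark pillar 21 mm thick. The bar runs along this point's y axis; grip it from above across its 14 mm. Axes turn with the cam; at cam angle 0 they equal the dock's.
- carrier_mid (a point): Centre of the loose blue slide carrier, half-way up: flat plate 140 mm long (x), 56 mm wide (y), 8 mm thick, 0.15 to 0.3 kg, with two glass slides lying fixed on top (1.5 mm). The end with the stud (+x) is the front. Lies flat on the bench at the start. Grip it across its 56 mm width by the edges, at its centre or up to 30 mm behind.
- stud (a point): Centre of the top of the carrier's upright steel stud, 60 mm ahead of the carrier's centre, 10 mm behind its front edge: 10 mm shank, then a head 18 mm across, 18 to 24 mm above the carrier's underside. The head is wider than the 12 mm slot: lay the carrier on the bed with the stud 60 mm or more before the cam axis (72 mm clears the flares too), then slide it in along dock +x.

How it is judged:
By the outcome, as a careful person would: the job done as asked, in the order asked, and still so for the second after the job is handed in, with the robot touching nothing.
It also fails if it takes over 48 s, if anything falls off the work surface, if the arm or the gripper's body presses on something with over 40 N, if the wrist force passes 120 N, or if a joint passes its speed limit or range.

## Working session

There is one attempt and no reset: what is moved stays moved. The work goes in short steps, Python scripts to look and compute and a tool call to move; the robot and the scene stay as the last step left them, time stands still between calls to the robot, and variables do not carry over. Pictures are saved under pics/ and viewed, at most 10 in all, crops included, and the job is handed in when it is done.

Besides the shell and the picture viewer there is one more tool, called as a command line: name --argument value ..., lists and objects as JSON in quotes. jog_arm: Moves the arm, as the interface text tells. Its arguments: {"type":"object","properties":{"rows":{"type":"array","items":{"type":"object","properties":{"fingers":{"type":"number"},"x":{"type":"number"},"y":{"type":"number"},"z":{"type":"number"},"ax":{"type":"number"},"ay":{"type":"number"},"az":{"type":"number"}}}},"force":{"type":"number"}},"required":["rows"]}

```bash
mkdir -p pics; ls; python3 - <<'E'
from station import bot
import cv2,numpy as np,pickle
d={}
for n in("scene","top","wrist"):
    c=bot.read_camera(n); d[n]=c
    cv2.imwrite(f"pics/{n}0.png",c["pixels"][:,:,::-1])
    print(n,c["vertical_fov"],c["cx"],c["cy"],np.round(c["world_from_camera"],3).tolist())
pickle.dump(d,open("d0.pkl","wb"))
print(bot.get_obs())
E
```

```text
pics
scene 50.625363565609305 314.05551536128047 239.98980909530704 [[0.71, -0.544, 0.448, 0.129], [-0.704, -0.532, 0.47, -0.363], [-0.017, -0.649, -0.76, 0.73], [0.0, 0.0, 0.0, 1.0]]
top 44.20228958818289 315.0110936107649 242.58246036219512 [[-0.026, -0.982, 0.189, 0.352], [-0.999, 0.03, 0.018, 0.026], [-0.023, -0.188, -0.982, 0.897], [0.0, 0.0, 0.0, 1.0]]
wrist 63.81899325135312 321.70493505563365 239.25585691890637 [[0.422, 0.875, 0.239, 0.225], [0.907, -0.407, -0.113, 0.639], [-0.002, 0.264, -0.964, 0.373], [0.0, 0.0, 0.0, 1.0]]
{'t': 0.15, 'q': array([-1.24211631,  0.47763012,  0.02230877,  1.5562035 , -0.01152829,
        1.10932824, -0.08310022]), 'joint_vel': array([ 0.00060783, -0.00228242, -0.00042009, -0.00426566,  0.00015385,
       -0.00122595,  0.00124794]), 'joint_torque': array([ 2.29843550e-03, -5.96920609e+01,  1.60985235e+00, -2.81491435e+01,
        1.26668220e-02,  6.50623624e-03,  4.45838054e-06]), 'eef_pos': array([0.28530346, 0.61117642, 0.19574382]), 'tool_rot': array([-1.27336104e-04,  2.16639146e-01,  9.76251484e-01, -7.10005669e-04]), 'contact_force': array([0.32087372, 0.04251463, 0.88718985]), 'torque': array([ 0.01342921, -0.02271402, -0.00424926]), 'grasp_force': 0.0, 'gripper_width': 0.9942994957917767}
```

View pics/top0.png

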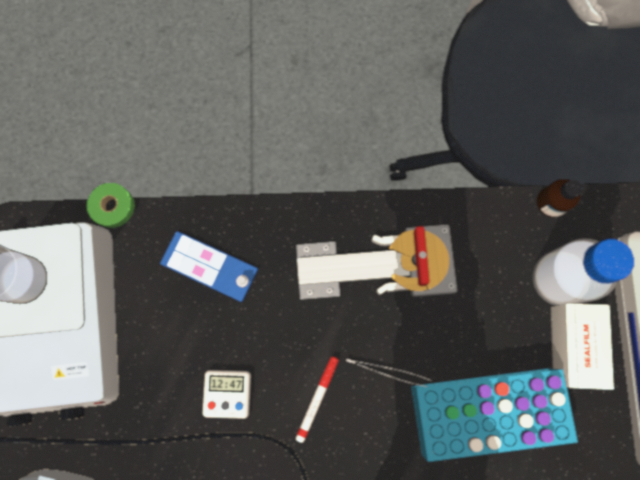

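View pics/scene0.png

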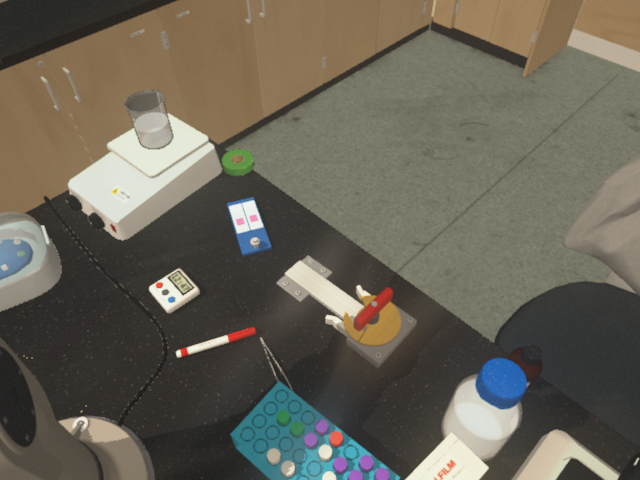

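The top view shows the carrier with its centre at about (209,266) and its stud at (242,281). The dock runs from the bed end at (297,268) to the handle at (422,257), so its +x points right, roughly world -y. The scene view shows the stud at (255,242) and the handle at (375,308). Next I'll segment both views and triangulate.

```bash
cat > h.py <<'E'
import numpy as np,cv2
def K(c):
    f=240/np.tan(np.radians(c["vertical_fov"]/2)); return f
def ray(c,p):
    f=K(c);M=np.asarray(c["world_from_camera"]);v=np.array([(p[0]-c["cx"])/f,(p[1]-c["cy"])/f,1.]);return M[:3,3],M[:3,:3]@v
def atz(c,p,z):
    o,v=ray(c,p);return o+v*(z-o[2])/v[2]
def proj(c,P):
    M=np.asarray(c["world_from_camera"]);q=M[:3,:3].T@(np.asarray(P)-M[:3,3]);return np.array([c["cx"],c["cy"]])+K(c)*q[:2]/q[2]
def tri(*cp):
    A=np.zeros((3,3));b=np.zeros(3)
    for c,p in cp:
        o,v=ray(c,p);v=v/np.linalg.norm(v);N=np.eye(3)-np.outer(v,v);A+=N;b+=N@o
    P=np.linalg.solve(A,b);return P,[np.round(proj(c,P)-p,1).tolist() for c,p in cp]
def mask(c,lo,hi,box):
    h=cv2.cvtColor(c["pixels"],cv2.COLOR_RGB2HSV);m=cv2.inRange(h,lo,hi);o=np.zeros_like(m);x0,y0,x1,y1=box;o[y0:y1,x0:x1]=m[y0:y1,x0:x1];return o
def rect(m):
    k,l,s,ce=cv2.connectedComponentsWithStats(m)
    pts=np.argwhere(m)[:,::-1].astype(np.float32);r=cv2.minAreaRect(pts);return r,cv2.boxPoints(r)
E
python3 - <<'E'
from h import *;import pickle
d=pickle.load(open("d0.pkl","rb"));t,s=d["top"],d["scene"]
mt=mask(t,(100,110,60),(125,255,255),(150,220,270,310));ms=mask(s,(100,110,60),(125,255,255),(215,185,285,265))
for c,m in((t,mt),(s,ms)):
    r,b=rect(m);print(r);print(b.round(1).tolist())
    W=np.array([atz(c,p,.006)for p in b]);print(W.round(4).tolist(),[np.linalg.norm(W[i]-W[i-1]).round(4) for i in range(4)],W.mean(0).round(4))
print("stud",tri((t,(242,281)),(s,(255,241))))
rt,bt=rect(mask(t,(0,150,90),(8,255,255),(400,220,440,295)));rs,bs=rect(mask(s,(0,150,90),(8,255,255),(345,280,405,335)))
print(rt,rs,bt.round(1).tolist(),bs.round(1).tolist());print("handle",tri((t,rt[0]),(s,rs[0])))
a=cv2.resize(t["pixels"][215:310,150:470],(800,238),interpolation=cv2.INTER_CUBIC)
b=cv2.resize(s["pixels"][190:370,270:430],(320,360),interpolation=cv2.INTER_CUBIC)
e=cv2.resize(s["pixels"][190:270,215:285],(315,360),interpolation=cv2.INTER_CUBIC)
o=np.zeros((598,800,3),np.uint8);o[:238]=a;o[238:,:320]=b;o[238:,330:645]=e
cv2.imwrite("pics/c1.png",o[:,:,::-1])
E
```

```text
((208.6210479736328, 265.68890380859375), (91.8958740234375, 38.67046356201172), 25.346174240112305)
[[158.8000030517578, 263.5], [175.39999389648438, 228.5], [258.3999938964844, 267.8999938964844], [241.89999389648438, 302.79998779296875]]
[[0.4987, 0.2824, 0.006], [0.5528, 0.2579, 0.006], [0.4873, 0.1293, 0.006], [0.4348, 0.1548, 0.006]] [np.float64(0.1427), np.float64(0.0594), np.float64(0.1443), np.float64(0.0584)] [0.4934 0.2061 0.006 ]
((248.74021911621094, 225.2686767578125), (56.195011138916016, 30.72232437133789), 72.6459732055664)
[[225.6999969482422, 203.0], [255.0, 193.89999389648438], [271.79998779296875, 247.5], [242.5, 256.70001220703125]]
[[0.5002, 0.2817, 0.006], [0.5585, 0.2593, 0.006], [0.4877, 0.1284, 0.006], [0.4355, 0.1505, 0.006]] [np.float64(0.1462), np.float64(0.0625), np.float64(0.1489), np.float64(0.0567)] [0.4955 0.205  0.006 ]
stud (array([0.46694876, 0.15141133, 0.02270875]), [[0.5, -0.8], [-0.7, 0.2]])
((420.77874755859375, 255.06558227539062), (58.57662582397461, 11.135895729064941), 84.80557250976562) ((373.25006103515625, 308.2500305175781), (12.020813941955566, 52.32590103149414), 45.0) [[412.6000061035156, 226.39999389648438], [423.70001220703125, 225.39999389648438], [429.0, 283.70001220703125], [417.8999938964844, 284.70001220703125]] [[350.5, 322.5], [387.5, 285.5], [396.0, 294.0], [359.0, 331.0]]
handle (array([ 0.49206491, -0.11087044,  0.05488946]), [[0.2, -0.3], [-0.3, 0.1]])
```

View pics/c1.png

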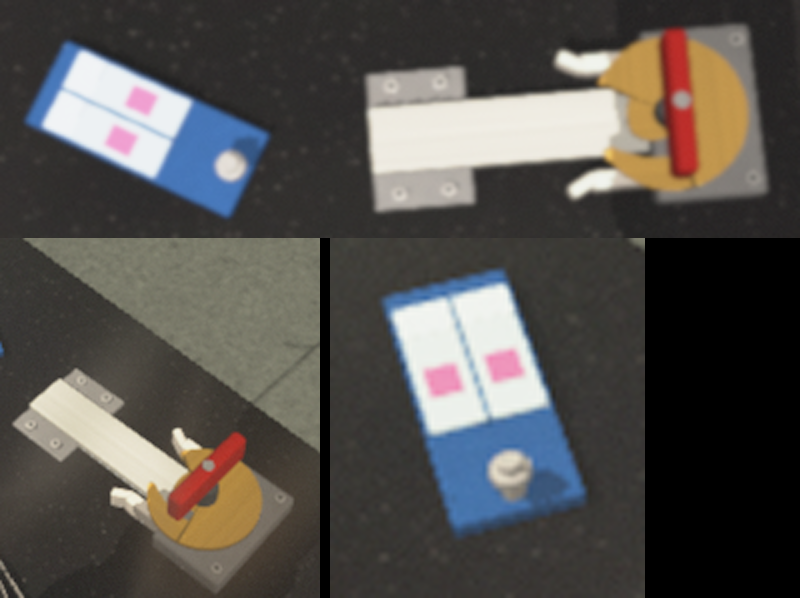

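The composite crop shows the carrier's stud, the dock's bed and foot corners, and the handle bolt at top-view (423,255). I'll work out the dock pose from these.

```bash
python3 - <<'E'
from h import *;import pickle
from scipy.optimize import least_squares
d=pickle.load(open("d0.pkl","rb"));t,s=d["top"],d["scene"]
T=lambda x,y:(150+x/2.5,215+y/2.5); S=lambda x,y:(270+x/2,190+(y-238)/2)
A=[(-.18,.02,.01,t,T(367,108)),(-.18,-.02,.01,t,T(374,173)),(-.18,.042,.004,t,T(366,75)),(-.18,-.042,.004,t,T(375,210)),(-.12,.042,.004,t,T(464,68)),(-.12,-.042,.004,t,T(475,203)),(0,0,.07,t,T(682,100)),
(0,0,.07,s,S(208,466)),(-.18,.042,.004,s,S(78,369)),(-.18,-.042,.004,s,S(13,424)),(-.12,.042,.004,s,S(123,403)),(-.12,-.042,.004,s,S(65,460))]
def res(p):
    c,n=np.cos(p[2]),np.sin(p[2]);return np.concatenate([proj(k,(p[0]+c*x-n*y,p[1]+n*x+c*y,z+p[3]))-q for x,y,z,k,q in A])
for g in(0,1):
    B=A
    r=least_squares(res,[.49,-.11,-1.57,0],loss="soft_l1");print(r.x.round(4),np.degrees(r.x[2]));print(r.fun.reshape(-1,2).round(1).tolist());break
for n,c in(("top",t),):
    rt=[T(675,30),T(687,172)];P=[atz(c,p,.07) for p in rt];print(np.round(P,4), np.degrees(np.arctan2(*(P[0]-P[1])[[1,0]])))
E
```

```text
[ 4.9020e-01 -1.1150e-01 -1.5168e+00 -1.2000e-03] -86.90803772732892
[[0.7, -0.2], [-0.2, -0.2], [0.2, -0.4], [0.7, -0.1], [-0.2, -0.9], [0.2, -0.6], [0.2, -0.6], [-0.9, 0.4], [-2.0, -0.3], [-1.8, 0.1], [0.2, -0.0], [-3.0, 1.1]]
[[ 0.5298 -0.1095  0.07  ]
 [ 0.4483 -0.1113  0.07  ]] 1.3090800412890158
```

jog_arm --rows '[{"z": -40, "fingers": 85}, {"x": -20, "y": -15, "z": -30}, {"x": -38, "y": -28}, {"x": -38, "y": -28}, {"x": -38, "y": -28}, {"x": -38, "y": -28}, {"x": -38, "y": -28}, {"x": -38, "y": -28}]'

```text
invalid input
```

jog_arm --rows '[{"x": -38, "y": -28}, {"x": -38, "y": -28}, {"x": -37, "y": -26, "z": 10}, {"az": 8.5}, {"az": 8.5}, {"az": 8.5}, {"az": 8.5}, {"az": 8.5}]'

```text
invalid input
```

jog_arm --rows '[{"az": 8.5}, {"az": 8.5}, {"az": 8.5}, {"az": 8.5}, {"az": 8.5}, {"az": 7.3}, {"fingers": 67}, {}]'

```text
invalid input
```

```bash
python3 - <<'E'
from station import bot
from h import *;import pickle
c=bot.read_camera("wrist");pickle.dump(c,open("w1.pkl","wb"));cv2.imwrite("pics/w1.png",c["pixels"][:,:,::-1]);o=bot.get_obs();print(o["t"],o["eef_pos"],o["tool_rot"],o["gripper_width"],o["q"].round(2))
E
```

```text
0.2 [0.28538515 0.61127508 0.19589919] [-8.88987898e-05  2.16649819e-01  9.76249225e-01 -5.46543775e-04] 1.0023586865400846 [-1.24  0.48  0.02  1.56 -0.01  1.11 -0.08]
```

View pics/w1.png

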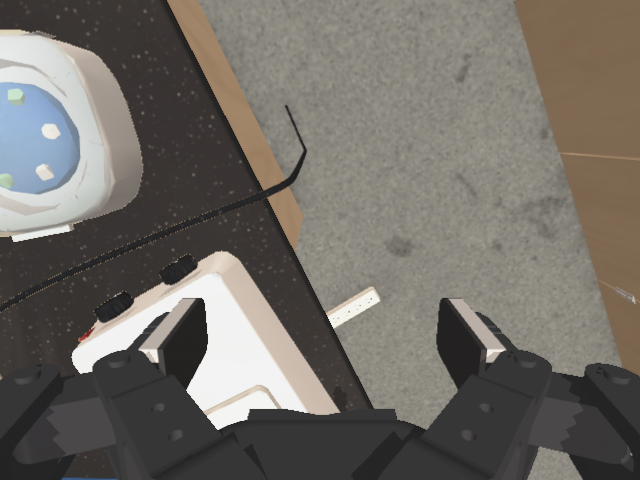

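The move calls were refused, probably because each row needs every field. The wrist picture shows only the balance under the gripper and the bench edge.

jog_arm --rows '[{"x": 0, "y": 0, "z": -40, "ax": 0, "ay": 0, "az": 0, "fingers": 85}, {"x": -20, "y": -15, "z": -30, "ax": 0, "ay": 0, "az": 0, "fingers": 85}, {"x": -38, "y": -28, "z": 0, "ax": 0, "ay": 0, "az": 0, "fingers": 85}, {"x": -38, "y": -28, "z": 0, "ax": 0, "ay": 0, "az": 0, "fingers": 85}, {"x": -38, "y": -28, "z": 0, "ax": 0, "ay": 0, "az": 0, "fingers": 85}, {"x": -38, "y": -28, "z": 0, "ax": 0, "ay": 0, "az": 0, "fingers": 85}, {"x": -38, "y": -28, "z": 0, "ax": 0, "ay": 0, "az": 0, "fingers": 85}, {"x": -38, "y": -28, "z": 0, "ax": 0, "ay": 0, "az": 0, "fingers": 85}]' --force 40

```text
t: 1.0
eef_pos: [0.4334, 0.339, 0.2665]
tool_rot: [-0.0, 0.217, 0.976, 0.0]
contact_force: [0.6, 0.9, -0.1]
gripper_width: 0.994
grasp_force: 0.0
```

jog_arm --rows '[{"x": -38, "y": -27, "z": 10, "ax": 0, "ay": 0, "az": 0, "fingers": 67}, {"x": -37, "y": -27, "z": 10, "ax": 0, "ay": 0, "az": 0, "fingers": 67}, {"x": -37, "y": -26, "z": 10, "ax": 0, "ay": 0, "az": 0, "fingers": 67}, {"x": 0, "y": 0, "z": 10, "ax": 0, "ay": 0, "az": 8.5, "fingers": 67}, {"x": 0, "y": 0, "z": 10, "ax": 0, "ay": 0, "az": 8.5, "fingers": 67}, {"x": 0, "y": 0, "z": 10, "ax": 0, "ay": 0, "az": 8.5, "fingers": 67}, {"x": 0, "y": 0, "z": 0, "ax": 0, "ay": 0, "az": 8.5, "fingers": 67}, {"x": 0, "y": 0, "z": 0, "ax": 0, "ay": 0, "az": 8.5, "fingers": 67}]'

```text
t: 1.8
eef_pos: [0.5001, 0.2208, 0.206]
tool_rot: [-0.0, 0.558, 0.83, -0.0]
contact_force: [0.1, 0.0, -0.1]
gripper_width: 0.785
grasp_force: 0.0
```

jog_arm --rows '[{"x": 0, "y": 0, "z": 0, "ax": 0, "ay": 0, "az": 8.5, "fingers": 67}, {"x": 0, "y": 0, "z": 0, "ax": 0, "ay": 0, "az": 8.5, "fingers": 67}, {"x": 0, "y": 0, "z": 0, "ax": 0, "ay": 0, "az": 8.5, "fingers": 67}, {"x": 0, "y": 0, "z": 0, "ax": 0, "ay": 0, "az": 8.5, "fingers": 67}, {"x": 0, "y": 0, "z": 0, "ax": 0, "ay": 0, "az": 8.5, "fingers": 67}, {"x": 0, "y": 0, "z": 0, "ax": 0, "ay": 0, "az": 7.3, "fingers": 67}, {"x": 0, "y": 0, "z": 0, "ax": 0, "ay": 0, "az": 0, "fingers": 67}, {"x": 0, "y": 0, "z": 0, "ax": 0, "ay": 0, "az": 0, "fingers": 67}]'

```text
t: 2.6
eef_pos: [0.5004, 0.2211, 0.2064]
tool_rot: [0.0, 0.853, 0.522, -0.0]
contact_force: [0.2, 0.8, -0.0]
gripper_width: 0.782
grasp_force: 0.0
```

```bash
python3 - <<'E'
from station import bot
from h import *;import pickle
c=bot.read_camera("wrist");pickle.dump(c,open("w1.pkl","wb"));cv2.imwrite("pics/w2.png",c["pixels"][:,:,::-1]);o=bot.get_obs();print(o["t"],o["eef_pos"],o["tool_rot"],o["gripper_width"],o["q"].round(2))
m=mask(c,(100,110,60),(125,255,255),(0,0,640,480))
k,l,s,ce=cv2.connectedComponentsWithStats(m);print(s[1:][s[1:,4]>500])
E
```

```text
2.65 [0.50040128 0.22109852 0.20645967] [-2.94142768e-05  8.53303957e-01  5.21413804e-01 -1.87503614e-05] 0.786472012933064 [-0.92  0.27  0.48  1.88 -0.14  1.03 -0.86]
[[ 294  147   59  139 3333]]
```

View pics/w2.png

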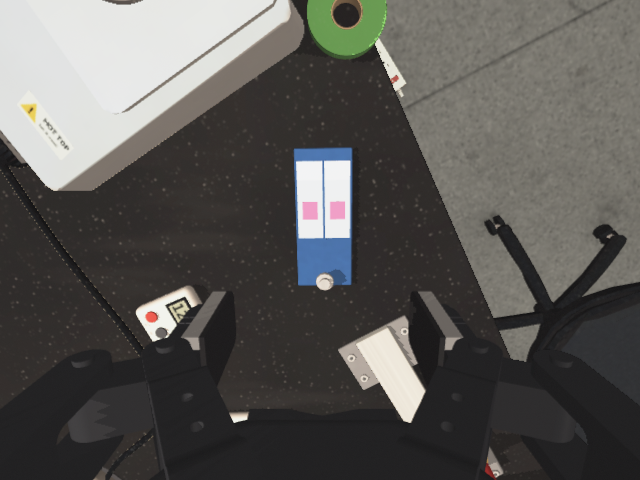

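The wrist view shows the carrier with corners (294,148), (351,148), (353,284), (299,286) and the stud head at (324,281). I'll check position and height against the earlier measurement.

```bash
python3 - <<'E'
from h import *;import pickle
c=pickle.load(open("w1.pkl","rb"));d=pickle.load(open("d0.pkl","rb"));t,s=d["top"],d["scene"]
W=np.array([atz(c,p,.008) for p in((294,148),(351,148),(352.5,284.5),(299,286))]);print(W.round(4).tolist(),[np.linalg.norm(W[i]-W[i-1]).round(4) for i in range(4)],W.mean(0))
v=W[2:].mean(0)-W[:2].mean(0);print(np.degrees(np.arctan2(v[1],v[0])))
print("stud",tri((c,(324.5,282)),(t,(242,281)),(s,(255,241))))
print("corner FL",tri((c,(352.5,284.5)),(t,T) if 0 else (t,(150+270/2.5,215+134/2.5))))
print("corner FR",tri((c,(299,286)),(t,(150+228/2.5,215+217/2.5))))
E
```

```text
[[0.502, 0.2802, 0.008], [0.5503, 0.2556, 0.008], [0.491, 0.1299, 0.008], [0.4404, 0.1538, 0.008]] [np.float64(0.1406), np.float64(0.0542), np.float64(0.139), np.float64(0.056)] [0.49593524 0.20486902 0.008     ]
-115.6309006218257
stud (array([0.46759571, 0.15130942, 0.02229861]), [[-1.2, -0.0], [0.6, -1.2], [-0.4, 0.1]])
corner FL (array([0.4885869, 0.1292814, 0.0038833]), [[-2.1, -0.0], [0.6, -1.3]])
corner FR (array([0.43815714, 0.15451187, 0.00625488]), [[-2.1, -0.3], [0.8, -1.2]])
```

jog_arm --rows '[{"x": -1, "y": 2, "z": 40, "ax": 0, "ay": 0, "az": -0.5, "fingers": 67}, {"x": 0, "y": 0, "z": 45, "ax": 0, "ay": 0, "az": 0, "fingers": 67}, {"x": 0, "y": 0, "z": 45, "ax": 0, "ay": 0, "az": 0, "fingers": 67}, {"x": 0, "y": 0, "z": 35, "ax": 0, "ay": 0, "az": 0, "fingers": 67}, {"x": 0, "y": 0, "z": 25, "ax": 0, "ay": 0, "az": 0, "fingers": 67}, {"x": 0, "y": 0, "z": 12, "ax": 0, "ay": 0, "az": 0, "fingers": 67}, {"x": 0, "y": 0, "z": 0, "ax": 0, "ay": 0, "az": 0, "fingers": 67}, {"x": 0, "y": 0, "z": 0, "ax": 0, "ay": 0, "az": 0, "fingers": 67}]'

```text
t: 3.45
eef_pos: [0.5026, 0.2195, 0.0054]
tool_rot: [-0.0, 0.852, 0.524, 0.001]
contact_force: [-0.5, -0.5, -0.6]
gripper_width: 0.783
grasp_force: 0.0
```

jog_arm --rows '[{"x": 0, "y": 0, "z": 2, "ax": 0, "ay": 0, "az": 0, "fingers": 67}, {"x": 0, "y": 0, "z": 2, "ax": 0, "ay": 0, "az": 0, "fingers": 67}, {"x": 0, "y": 0, "z": 2, "ax": 0, "ay": 0, "az": 0, "fingers": 67}, {"x": 0, "y": 0, "z": 0, "ax": 0, "ay": 0, "az": 0, "fingers": 50}, {"x": 0, "y": 0, "z": 0, "ax": 0, "ay": 0, "az": 0, "fingers": 45}, {"x": 0, "y": 0, "z": 0, "ax": 0, "ay": 0, "az": 0, "fingers": 40}, {"x": 0, "y": 0, "z": 0, "ax": 0, "ay": 0, "az": 0, "fingers": 40}, {"x": 0, "y": 0, "z": 0, "ax": 0, "ay": 0, "az": 0, "fingers": 40}]'

```text
t: 4.25
eef_pos: [0.5018, 0.2192, -0.0015]
tool_rot: [-0.0, 0.852, 0.524, 0.0]
contact_force: [0.4, -0.6, -0.5]
gripper_width: 0.47
grasp_force: 0.0
```

The fingers closed to 40 mm without any force, so I'll look before doing anything else.

```bash
python3 - <<'E'
from station import bot
from h import *
c=bot.read_camera("wrist");s=bot.read_camera("scene")
a=cv2.resize(c["pixels"],(533,400));b=cv2.resize(s["pixels"][130:290,180:320],(262,300),interpolation=cv2.INTER_CUBIC)
o=np.zeros((400,800,3),np.uint8);o[:,:533]=a;o[:300,538:]=b
cv2.imwrite("pics/w3.png",o[:,:,::-1])
E
```

```text
(no output)
```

View pics/w3.png

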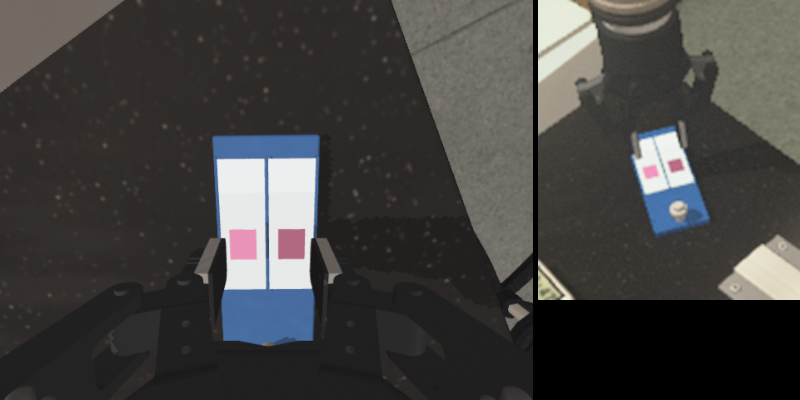

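The image shows the pads hanging just above the plate, with the plate's edges at columns 215 and 318. At this opening the tips stand farther back than I assumed, so I'll reopen and go lower, checking for contact.

jog_arm --rows '[{"x": 0, "y": 0, "z": 0, "ax": 0, "ay": 0, "az": 0, "fingers": 68}, {"x": 0, "y": 0, "z": 0, "ax": 0, "ay": 0, "az": 0, "fingers": 68}, {"x": 0, "y": 0, "z": 0, "ax": 0, "ay": 0, "az": 0, "fingers": 68}, {"x": 0, "y": 0, "z": 0, "ax": 0, "ay": 0, "az": 0, "fingers": 68}, {"x": 0, "y": 0, "z": 2, "ax": 0, "ay": 0, "az": 0, "fingers": 68}, {"x": 0, "y": 0, "z": 2, "ax": 0, "ay": 0, "az": 0, "fingers": 68}, {"x": 0, "y": 0, "z": 1, "ax": 0, "ay": 0, "az": 0, "fingers": 68}, {"x": 0, "y": 0, "z": 0, "ax": 0, "ay": 0, "az": 0, "fingers": 68}]'

```text
t: 5.15
eef_pos: [0.5016, 0.2191, -0.0068]
tool_rot: [-0.0, 0.852, 0.524, -0.0]
contact_force: [0.1, 0.0, 0.3]
gripper_width: 0.798
grasp_force: 0.0
```

jog_arm --rows '[{"x": 0, "y": 0, "z": 1, "ax": 0, "ay": 0, "az": 0, "fingers": 68}, {"x": 0, "y": 0, "z": 0, "ax": 0, "ay": 0, "az": 0, "fingers": 50}, {"x": 0, "y": 0, "z": 0, "ax": 0, "ay": 0, "az": 0, "fingers": 50}, {"x": 0, "y": 0, "z": 0, "ax": 0, "ay": 0, "az": 0, "fingers": 50}, {"x": 0, "y": 0, "z": 0, "ax": 0, "ay": 0, "az": 0, "fingers": 50}, {"x": 0, "y": 0, "z": 0, "ax": 0, "ay": 0, "az": 0, "fingers": 50}, {"x": 0, "y": 0, "z": 0, "ax": 0, "ay": 0, "az": 0, "fingers": 50}, {"x": 0, "y": 0, "z": 0, "ax": 0, "ay": 0, "az": 0, "fingers": 50}]'

```text
t: 5.95
eef_pos: [0.5018, 0.2192, -0.0075]
tool_rot: [-0.0, 0.852, 0.524, 0.0]
contact_force: [0.0, 0.3, 0.3]
gripper_width: 0.587
grasp_force: 0.0
```

The fingers passed over the carrier again. I'll work out where the fingertips really are in the tool frame from the stored wrist picture (opening 67 mm, tip corners at about (233,293) and (412,293)).

```bash
python3 - <<'E'
from h import *;import pickle
from station import bot
from scipy.spatial.transform import Rotation as R
c=pickle.load(open("w1.pkl","rb"))
q=[0,.8533,.5214,0];Rt=R.from_quat([q[1],q[2],q[3],q[0]]).as_matrix();P=np.array([.5004,.2211,.20646])
print("TCP px",proj(c,P),"grasp px",proj(c,P-Rt[:,2]*.019))
for px in((233,293),(412,293),(170,350),(478,350),(235,345),(413,345)):
    o,v=ray(c,px);o=Rt.T@(o-P);v=Rt.T@v
    y=.0336*(1 if 0 else np.sign(v[1])); k=(y-o[1])/v[1];print(px,((o+k*v)*1000).round(1))
w=bot.read_camera("wrist");cv2.imwrite("pics/w4.png",w["pixels"][:,:,::-1]);o=bot.get_obs();print(o["eef_pos"],o["gripper_width"],(np.linalg.inv(w["world_from_camera"])@np.append(o["eef_pos"],1)).round(4),(np.linalg.inv(c["world_from_camera"])@np.append(P,1)).round(4))
pickle.dump(w,open("w4.pkl","wb"))
E
```

```text
TCP px [320.26019641 273.94077693] grasp px [320.15015724 288.96411893]
(233, 293) [  6.9 -33.6 -39.6]
(412, 293) [ 10.2  33.6 -47.2]
(170, 350) [  19.1  -33.6 -100.6]
(478, 350) [  22.1   33.6 -105.4]
(235, 345) [-14.4 -33.6 -41.7]
(413, 345) [ -7.2  33.6 -53.7]
[ 0.5018142   0.21923626 -0.00749751] 0.5889871487764345 [-7.00e-04  1.70e-02  1.89e-01  1.00e+00] [-7.000e-04  1.700e-02  1.889e-01  1.000e+00]
```

View pics/w4.png

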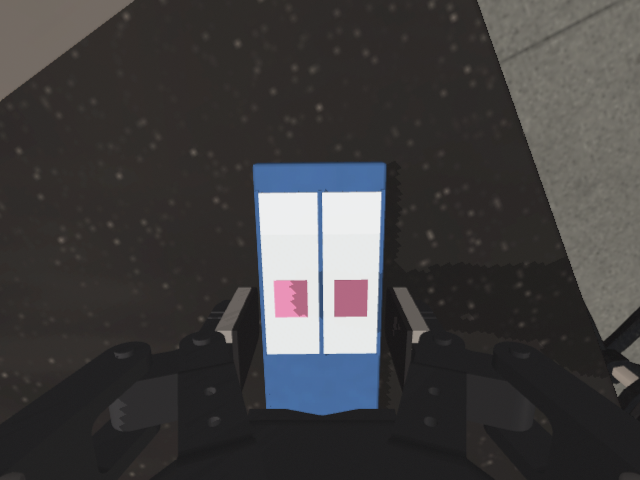

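The w4 picture shows the pad tips at (251,289) and (392,289), outside the carrier's edges at columns 261 and 382. I'll test the tip height against the earlier scene crop, where the tips ended at about scene pixels (232,213) and (259,209).

```bash
python3 - <<'E'
from h import *;import pickle
d=pickle.load(open("d0.pkl","rb"));s=d["scene"]
P=np.array([.5018,.2192,0]);y=np.array([.89,-.456,0]);x=np.array([.456,.89,0])
for z in(.0,.008,.02,.03,.04,.05):
  for w in(.04,.055):
    print(z,w,proj(s,P+[0,0,z]-y*w/2-x*.011).round(0),proj(s,P+[0,0,z]+y*w/2-x*.011).round(0))
w=pickle.load(open("w4.pkl","rb"))
E
```

```text
0.0 0.04 [238. 227.] [258. 222.]
0.0 0.055 [234. 228.] [262. 221.]
0.008 0.04 [237. 224.] [257. 219.]
0.008 0.055 [233. 225.] [261. 218.]
0.02 0.04 [236. 220.] [257. 215.]
0.02 0.055 [233. 221.] [261. 214.]
0.03 0.04 [236. 216.] [256. 211.]
0.03 0.055 [232. 217.] [260. 211.]
0.04 0.04 [235. 213.] [256. 208.]
0.04 0.055 [231. 214.] [260. 207.]
0.05 0.04 [234. 209.] [255. 204.]
0.05 0.055 [230. 210.] [259. 203.]
```

The scene view agrees with the wrist view: the tips end about 38 mm behind the reported TCP. I'll go lower with the fingers open, watching the force.

jog_arm --rows '[{"x": 0, "y": 0, "z": 0, "ax": 0, "ay": 0, "az": 0, "fingers": 68}, {"x": 0, "y": 0, "z": 0, "ax": 0, "ay": 0, "az": 0, "fingers": 68}, {"x": 0, "y": 0, "z": 4, "ax": 0, "ay": 0, "az": 0, "fingers": 68}, {"x": 0, "y": 0, "z": 4, "ax": 0, "ay": 0, "az": 0, "fingers": 68}, {"x": 0, "y": 0, "z": 4, "ax": 0, "ay": 0, "az": 0, "fingers": 68}, {"x": 0, "y": 0, "z": 3, "ax": 0, "ay": 0, "az": 0, "fingers": 68}, {"x": 0, "y": 0, "z": 0, "ax": 0, "ay": 0, "az": 0, "fingers": 68}, {"x": 0, "y": 0, "z": 0, "ax": 0, "ay": 0, "az": 0, "fingers": 68}]'

```text
t: 6.8
eef_pos: [0.5018, 0.2192, -0.0226]
tool_rot: [0.0, 0.852, 0.524, -0.0]
contact_force: [0.2, 1.1, -0.2]
gripper_width: 0.798
grasp_force: 0.0
```

jog_arm --rows '[{"x": 0, "y": 0, "z": 2, "ax": 0, "ay": 0, "az": 0, "fingers": 68}, {"x": 0, "y": 0, "z": 2, "ax": 0, "ay": 0, "az": 0, "fingers": 68}, {"x": 0, "y": 0, "z": 2, "ax": 0, "ay": 0, "az": 0, "fingers": 68}, {"x": 0, "y": 0, "z": 0, "ax": 0, "ay": 0, "az": 0, "fingers": 50}, {"x": 0, "y": 0, "z": 0, "ax": 0, "ay": 0, "az": 0, "fingers": 50}, {"x": 0, "y": 0, "z": 0, "ax": 0, "ay": 0, "az": 0, "fingers": 50}, {"x": 0, "y": 0, "z": 0, "ax": 0, "ay": 0, "az": 0, "fingers": 50}, {"x": 0, "y": 0, "z": 0, "ax": 0, "ay": 0, "az": 0, "fingers": 50}]'

```text
t: 7.6
eef_pos: [0.5019, 0.2193, -0.0284]
tool_rot: [-0.0, 0.852, 0.524, 0.0]
contact_force: [-0.1, -0.8, 0.9]
gripper_width: 0.586
grasp_force: 0.0
```

jog_arm --rows '[{"x": 0, "y": 0, "z": 0, "ax": 0, "ay": 0, "az": 0, "fingers": 68}, {"x": 0, "y": 0, "z": 0, "ax": 0, "ay": 0, "az": 0, "fingers": 68}, {"x": 0, "y": 0, "z": 1.5, "ax": 0, "ay": 0, "az": 0, "fingers": 68}, {"x": 0, "y": 0, "z": 1.5, "ax": 0, "ay": 0, "az": 0, "fingers": 68}, {"x": 0, "y": 0, "z": 1.5, "ax": 0, "ay": 0, "az": 0, "fingers": 68}, {"x": 0, "y": 0, "z": 1.5, "ax": 0, "ay": 0, "az": 0, "fingers": 68}, {"x": 0, "y": 0, "z": 0, "ax": 0, "ay": 0, "az": 0, "fingers": 68}, {"x": 0, "y": 0, "z": 0, "ax": 0, "ay": 0, "az": 0, "fingers": 68}]'

```text
t: 8.4
eef_pos: [0.5018, 0.2192, -0.0346]
tool_rot: [-0.0, 0.852, 0.524, -0.0]
contact_force: [0.0, -0.7, 0.3]
gripper_width: 0.795
grasp_force: 0.0
```

jog_arm --rows '[{"x": 0, "y": 0, "z": 0, "ax": 0, "ay": 0, "az": 0, "fingers": 60}, {"x": 0, "y": 0, "z": 0, "ax": 0, "ay": 0, "az": 0, "fingers": 50}, {"x": 0, "y": 0, "z": 0, "ax": 0, "ay": 0, "az": 0, "fingers": 50}, {"x": 0, "y": 0, "z": 0, "ax": 0, "ay": 0, "az": 0, "fingers": 50}, {"x": 0, "y": 0, "z": 0, "ax": 0, "ay": 0, "az": 0, "fingers": 50}, {"x": 0, "y": 0, "z": 0, "ax": 0, "ay": 0, "az": 0, "fingers": 50}, {"x": 0, "y": 0, "z": 0, "ax": 0, "ay": 0, "az": 0, "fingers": 50}, {"x": 0, "y": 0, "z": 0, "ax": 0, "ay": 0, "az": 0, "fingers": 50}]'

```text
t: 9.2
eef_pos: [0.5018, 0.2193, -0.034]
tool_rot: [-0.0, 0.852, 0.524, 0.0]
contact_force: [-1.7, 0.4, 4.2]
gripper_width: 0.634
grasp_force: 41.1
```

Gripped at 41 N. Now I'll lift and move over the bed.

jog_arm --rows '[{"x": 0, "y": 0, "z": -10, "ax": 0, "ay": 0, "az": 0, "fingers": 45}, {"x": 0, "y": 0, "z": -20, "ax": 0, "ay": 0, "az": 0, "fingers": 45}, {"x": 0, "y": 0, "z": -20, "ax": 0, "ay": 0, "az": 0, "fingers": 45}, {"x": -20, "y": 8, "z": 0, "ax": 0, "ay": 0, "az": 0, "fingers": 45}, {"x": -30, "y": 11, "z": 0, "ax": 0, "ay": 0, "az": 0, "fingers": 45}, {"x": -30, "y": 11, "z": 0, "ax": 0, "ay": 0, "az": 0, "fingers": 45}, {"x": -30, "y": 11, "z": 0, "ax": 0, "ay": 0, "az": 0, "fingers": 45}, {"x": -30, "y": 11, "z": 0, "ax": 0, "ay": 0, "az": 0, "fingers": 45}]' --force 60

```text
t: 10.0
eef_pos: [0.4846, 0.0696, 0.0159]
tool_rot: [-0.0, 0.852, 0.524, 0.0]
contact_force: [0.4, -0.4, -2.2]
gripper_width: 0.622
grasp_force: 63.5
```

jog_arm --rows '[{"x": -20, "y": 8, "z": 0, "ax": 0, "ay": 0, "az": 0, "fingers": 45}, {"x": -10, "y": 4, "z": 0, "ax": 0, "ay": 0, "az": 0, "fingers": 45}, {"x": 0, "y": 0, "z": 0, "ax": 0, "ay": 0, "az": -8, "fingers": 45}, {"x": 0, "y": 0, "z": 0, "ax": 0, "ay": 0, "az": -8, "fingers": 45}, {"x": 0, "y": 0, "z": 0, "ax": 0, "ay": 0, "az": -8, "fingers": 45}, {"x": 0, "y": 0, "z": 0, "ax": 0, "ay": 0, "az": -5.9, "fingers": 45}, {"x": 0, "y": 0, "z": 0, "ax": 0, "ay": 0, "az": 0, "fingers": 45}, {"x": 0, "y": 0, "z": 0, "ax": 0, "ay": 0, "az": 0, "fingers": 45}]'

```text
t: 10.8
eef_pos: [0.4823, 0.0392, 0.0156]
tool_rot: [-0.0, 0.689, 0.725, 0.0]
contact_force: [-1.0, 0.3, -2.3]
gripper_width: 0.624
grasp_force: 63.5
```

```bash
python3 - <<'E'
from station import bot
from h import *;import pickle
d={n:bot.read_camera(n) for n in("top","wrist","scene")};pickle.dump(d,open("d5.pkl","wb"))
o=bot.get_obs();print(o["t"],o["eef_pos"],o["tool_rot"],o["gripper_width"],o["grasp_force"],o["contact_force"])
a=cv2.resize(d["wrist"]["pixels"],(533,400));b=cv2.resize(d["top"]["pixels"][200:310,230:470],(524,200)) ;c=cv2.resize(d["scene"]["pixels"][190:390,240:426],(262,281),interpolation=cv2.INTER_CUBIC)
p=np.zeros((600,800,3),np.uint8);p[:400,:533]=a;p[400:,:524]=b;p[:281,538:]=c
cv2.imwrite("pics/p5.png",p[:,:,::-1])
E
```

```text
10.95 [0.48219258 0.03889728 0.01550142] [-6.76830013e-06  6.88343335e-01  7.25385037e-01 -3.28978234e-05] 0.6213958753139508 63.45836162567139 [ 0.28554564  0.59897826 -2.04483757]
```

View pics/p5.png

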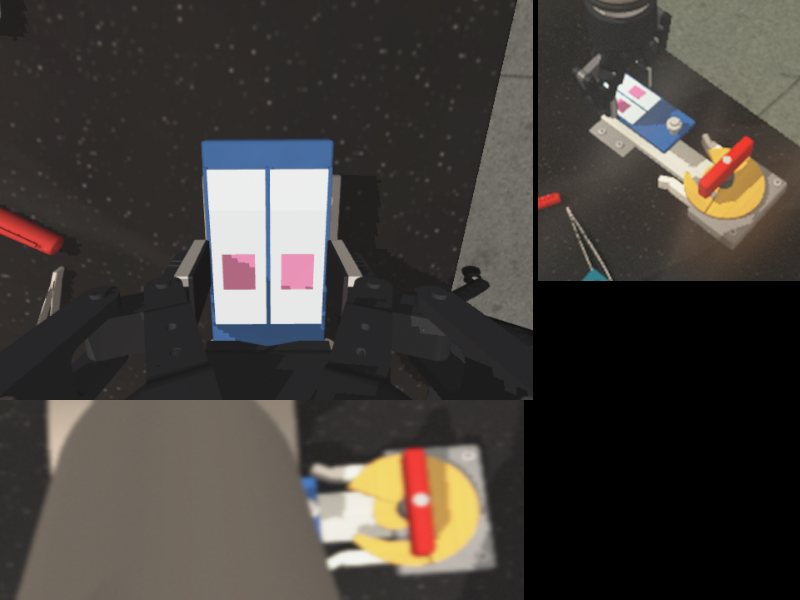

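The carrier is level and square in the grip, with rear corners at wrist pixels (243,170) and (400,169) and the stud at scene pixel (336,277). Checking its position in the dock frame.

```bash
python3 - <<'E'
from h import *;import pickle
d=pickle.load(open("d5.pkl","rb"));w,s=d["wrist"],d["scene"]
O=np.array([.4902,-.1115]);a=np.radians(-86.9);R=np.array([[np.cos(a),-np.sin(a)],[np.sin(a),np.cos(a)]])
D=lambda P:((R.T@(P[:2]-O))*1000).round(1)
L=atz(w,(243,170),.058);Q=atz(w,(400,169),.058);F1=atz(w,(326*1.2,325*1.2),.0595);F0=atz(w,(213*1.2,325*1.2),.0595)
print(D(L),D(Q),D(F0),D(F1),np.linalg.norm(L-Q))
for z in(.074,.07):print("stud",D(atz(s,(336.5,277.3),z)))
print("tcp",D(np.array([.4822,.0389])))
# dock rechecks in wrist: foot plate edge, cam bolt top
print("bolt",D(atz(d["top"],(230+421/2.183,200+98/1.818),.07)))
E
```

```text
[-204.6  -26.6] [-204.9   27.9] [-117.1  -26.1] [-117.    28.6] 0.05448050652011915
stud [-73.5  -1. ]
stud [-75.4   1.3]
tcp [-1.506e+02  1.000e-01]
bolt [-0.3  0.6]
```

jog_arm --rows '[{"x": 0, "y": 0, "z": 12, "ax": 0, "ay": 0, "az": 0, "fingers": 45}, {"x": 0, "y": 0, "z": 12, "ax": 0, "ay": 0, "az": 0, "fingers": 45}, {"x": 0, "y": 0, "z": 8, "ax": 0, "ay": 0, "az": 0, "fingers": 45}, {"x": 0, "y": 0, "z": 4, "ax": 0, "ay": 0, "az": 0, "fingers": 45}, {"x": 0, "y": 0, "z": 2, "ax": 0, "ay": 0, "az": 0, "fingers": 45}, {"x": 0, "y": 0, "z": 1, "ax": 0, "ay": 0, "az": 0, "fingers": 45}, {"x": 0, "y": 0, "z": 0, "ax": 0, "ay": 0, "az": 0, "fingers": 45}, {"x": 0, "y": 0, "z": 0, "ax": 0, "ay": 0, "az": 0, "fingers": 45}]'

```text
t: 11.75
eef_pos: [0.4825, 0.0387, -0.0232]
tool_rot: [0.0, 0.688, 0.726, 0.0]
contact_force: [-0.2, -1.2, -2.2]
gripper_width: 0.624
grasp_force: 63.5
```

jog_arm --rows '[{"x": 0, "y": 0, "z": 0.5, "ax": 0, "ay": 0, "az": 0, "fingers": 45}, {"x": 0, "y": 0, "z": 0.5, "ax": 0, "ay": 0, "az": 0, "fingers": 45}, {"x": 0, "y": 0, "z": 0, "ax": 0, "ay": 0, "az": 0, "fingers": 45}, {"x": 0, "y": 0, "z": 0, "ax": 0, "ay": 0, "az": 0, "fingers": 45}, {"x": 0, "y": 0, "z": 0, "ax": 0, "ay": 0, "az": 0, "fingers": 45}, {"x": 0, "y": 0, "z": 0, "ax": 0, "ay": 0, "az": 0, "fingers": 45}, {"x": 0, "y": 0, "z": 0, "ax": 0, "ay": 0, "az": 0, "fingers": 45}, {"x": 0, "y": 0, "z": 0, "ax": 0, "ay": 0, "az": 0, "fingers": 45}]'

```text
t: 12.55
eef_pos: [0.4826, 0.0387, -0.0238]
tool_rot: [0.0, 0.688, 0.726, 0.0]
contact_force: [-1.3, 0.5, 6.7]
gripper_width: 0.623
grasp_force: 64.7
```

Resting on the bed. Tool -x is dock +x, so I'll slide in.

jog_arm --rows '[{"x": -4, "y": 0, "z": 0, "ax": 0, "ay": 0, "az": 0, "fingers": 45}, {"x": -5, "y": 0, "z": 0, "ax": 0, "ay": 0, "az": 0, "fingers": 45}, {"x": -5, "y": 0, "z": 0, "ax": 0, "ay": 0, "az": 0, "fingers": 45}, {"x": -5, "y": 0, "z": 0, "ax": 0, "ay": 0, "az": 0, "fingers": 45}, {"x": -5, "y": 0, "z": 0, "ax": 0, "ay": 0, "az": 0, "fingers": 45}, {"x": -5, "y": 0, "z": 0, "ax": 0, "ay": 0, "az": 0, "fingers": 45}, {"x": -3, "y": 0, "z": 0, "ax": 0, "ay": 0, "az": 0, "fingers": 45}, {"x": 0, "y": 0, "z": 0, "ax": 0, "ay": 0, "az": 0, "fingers": 45}]'

```text
t: 13.35
eef_pos: [0.4852, 0.0071, -0.0238]
tool_rot: [0.0, 0.688, 0.726, 0.001]
contact_force: [-0.1, 2.8, 6.1]
gripper_width: 0.624
grasp_force: 64.6
```

jog_arm --rows '[{"x": -2, "y": 0, "z": 0, "ax": 0, "ay": 0, "az": 0, "fingers": 45}, {"x": -2, "y": 0, "z": 0, "ax": 0, "ay": 0, "az": 0, "fingers": 45}, {"x": -2, "y": 0, "z": 0, "ax": 0, "ay": 0, "az": 0, "fingers": 45}, {"x": -2, "y": 0, "z": 0, "ax": 0, "ay": 0, "az": 0, "fingers": 45}, {"x": -2, "y": 0, "z": 0, "ax": 0, "ay": 0, "az": 0, "fingers": 45}, {"x": -1, "y": 0, "z": 0, "ax": 0, "ay": 0, "az": 0, "fingers": 45}, {"x": 0, "y": 0, "z": 0, "ax": 0, "ay": 0, "az": 0, "fingers": 45}, {"x": 0, "y": 0, "z": 0, "ax": 0, "ay": 0, "az": 0, "fingers": 45}]'

```text
t: 14.15
eef_pos: [0.4857, -0.0032, -0.0238]
tool_rot: [0.0, 0.688, 0.726, 0.001]
contact_force: [-0.5, 3.2, 6.6]
gripper_width: 0.62
grasp_force: 64.6
```

jog_arm --rows '[{"x": -1, "y": 0, "z": 0, "ax": 0, "ay": 0, "az": 0, "fingers": 45}, {"x": -1, "y": 0, "z": 0, "ax": 0, "ay": 0, "az": 0, "fingers": 45}, {"x": -1, "y": 0, "z": 0, "ax": 0, "ay": 0, "az": 0, "fingers": 45}, {"x": -0.5, "y": 0, "z": 0, "ax": 0, "ay": 0, "az": 0, "fingers": 45}, {"x": 0, "y": 0, "z": 0, "ax": 0, "ay": 0, "az": 0, "fingers": 45}, {"x": 0, "y": 0, "z": 0, "ax": 0, "ay": 0, "az": 0, "fingers": 45}, {"x": 0, "y": 0, "z": 0, "ax": 0, "ay": 0, "az": 0, "fingers": 45}, {"x": 0, "y": 0, "z": 0, "ax": 0, "ay": 0, "az": 0, "fingers": 45}]'

```text
t: 14.95
eef_pos: [0.4858, -0.0056, -0.0238]
tool_rot: [-0.0, 0.687, 0.726, 0.001]
contact_force: [0.0, 7.1, 6.3]
gripper_width: 0.619
grasp_force: 64.7
```

The resistance shows the stud is at the mouth's end, about 30.5 mm from the axis. I'll release, rise and go to the handle.

jog_arm --rows '[{"x": 0, "y": 0, "z": 0, "ax": 0, "ay": 0, "az": 0, "fingers": 72}, {"x": 0, "y": 0, "z": 0, "ax": 0, "ay": 0, "az": 0, "fingers": 72}, {"x": 0, "y": 0, "z": 0, "ax": 0, "ay": 0, "az": 0, "fingers": 72}, {"x": 0, "y": 0, "z": -10, "ax": 0, "ay": 0, "az": 0, "fingers": 72}, {"x": 0, "y": 0, "z": -30, "ax": 0, "ay": 0, "az": 0, "fingers": 72}, {"x": 0, "y": 0, "z": -40, "ax": 0, "ay": 0, "az": 0, "fingers": 60}, {"x": 0, "y": 0, "z": -45, "ax": 0, "ay": 0, "az": 0, "fingers": 60}, {"x": -20, "y": 0, "z": 0, "ax": 0, "ay": 0, "az": 0, "fingers": 60}]'

```text
t: 15.75
eef_pos: [0.49, -0.0258, 0.1063]
tool_rot: [0.003, 0.687, 0.727, 0.004]
contact_force: [0.5, 0.5, 0.3]
gripper_width: 0.705
grasp_force: 0.0
```

jog_arm --rows '[{"x": -43, "y": -1, "z": 0, "ax": 0, "ay": 0, "az": 0, "fingers": 60}, {"x": -43, "y": 0, "z": 0, "ax": 0, "ay": 0, "az": 0, "fingers": 60}, {"x": 0, "y": 0, "z": 0, "ax": 0, "ay": 0, "az": -8.4, "fingers": 60}, {"x": 0, "y": 0, "z": 0, "ax": 0, "ay": 0, "az": -8.4, "fingers": 60}, {"x": 0, "y": 0, "z": 0, "ax": 0, "ay": 0, "az": -8.4, "fingers": 60}, {"x": 0, "y": 0, "z": 0, "ax": 0, "ay": 0, "az": -8.4, "fingers": 60}, {"x": 0, "y": 0, "z": 0, "ax": 0, "ay": 0, "az": -8.4, "fingers": 60}, {"x": 0, "y": 0, "z": 0, "ax": 0, "ay": 0, "az": -8.4, "fingers": 60}]'

```text
t: 16.55
eef_pos: [0.4891, -0.1142, 0.1011]
tool_rot: [0.0, 0.311, 0.95, -0.0]
contact_force: [-0.4, 0.6, 0.2]
gripper_width: 0.701
grasp_force: 0.0
```

jog_arm --rows '[{"x": 0, "y": 0, "z": 0, "ax": 0, "ay": 0, "az": -8.4, "fingers": 50}, {"x": 0, "y": 0, "z": 0, "ax": 0, "ay": 0, "az": -8.4, "fingers": 50}, {"x": 0, "y": 0, "z": 0, "ax": 0, "ay": 0, "az": -8.4, "fingers": 50}, {"x": 0, "y": 0, "z": 0, "ax": 0, "ay": 0, "az": -8.4, "fingers": 50}, {"x": 0, "y": 0, "z": 0, "ax": 0, "ay": 0, "az": -4.2, "fingers": 50}, {"x": 0, "y": 0, "z": 0, "ax": 0, "ay": 0, "az": 0, "fingers": 50}, {"x": 0, "y": 0, "z": 0, "ax": 0, "ay": 0, "az": 0, "fingers": 50}, {"x": 0, "y": 0, "z": 0, "ax": 0, "ay": 0, "az": 0, "fingers": 50}]'

```text
t: 17.35
eef_pos: [0.4893, -0.1138, 0.1007]
tool_rot: [0.0, -0.01, 1.0, -0.0]
contact_force: [0.3, -0.4, -0.2]
gripper_width: 0.585
grasp_force: 0.0
```

```bash
python3 - <<'E'
from station import bot
from h import *;import pickle
d={n:bot.read_camera(n) for n in("top","wrist","scene")};pickle.dump(d,open("d6.pkl","wb"))
o=bot.get_obs();print(o["t"],o["eef_pos"],o["tool_rot"],o["gripper_width"],o["q"].round(2))
a=cv2.resize(d["wrist"]["pixels"],(533,400));b=cv2.resize(d["top"]["pixels"][200:310,230:470],(524,200)) ;c=cv2.resize(d["scene"]["pixels"][190:390,240:426],(262,281),interpolation=cv2.INTER_CUBIC)
p=np.zeros((600,800,3),np.uint8);p[:400,:533]=a;p[400:,:524]=b;p[:281,538:]=c
cv2.imwrite("pics/p6.png",p[:,:,::-1])
E
```

```text
17.5 [ 0.48934008 -0.11367752  0.1005293 ] [-1.82300372e-05 -1.07800917e-02  9.99941892e-01 -5.15771680e-05] 0.584746791098131 [ 0.12  0.32 -0.02  2.05  0.01  0.77  1.69]
```

View pics/p6.png

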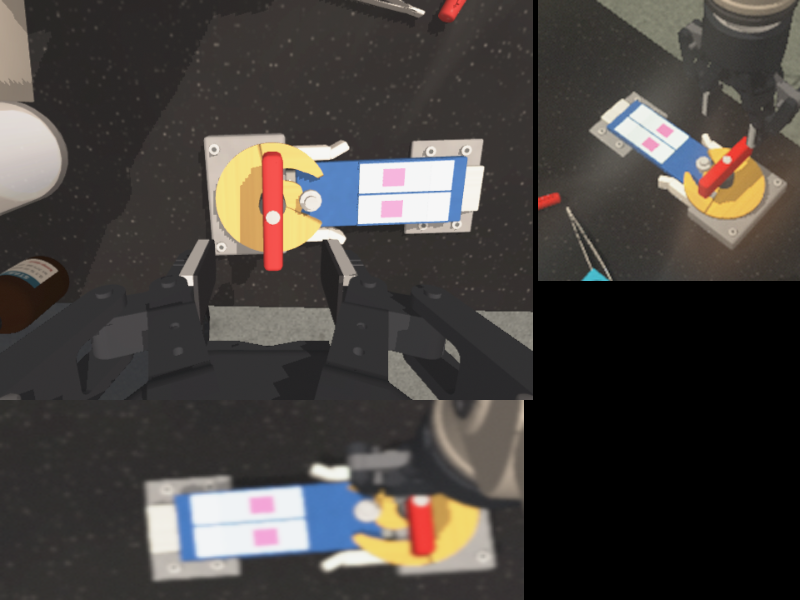

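The stud sits in the cam mouth and the carrier lies straight between the guides. The handle bolt is at wrist pixel (328,260), with the bar vertical in the image.

```bash
python3 - <<'E'
from h import *;import pickle
d=pickle.load(open("d6.pkl","rb"));w=d["wrist"]
O=np.array([.4902,-.1115]);a=np.radians(-86.9);R=np.array([[np.cos(a),-np.sin(a)],[np.sin(a),np.cos(a)]])
D=lambda P:((R.T@(P[:2]-O))*1000).round(1)
B=atz(w,(327.6,260.4),.07);print("bolt",B,D(B),"tri",tri((w,(327.6,260.4)),(d["scene"],(240+(727-538)/1.409,190+160/1.409)))[0])
S=atz(w,(311*1.2,200*1.2),.034);print("stud",D(S))
r,b=rect(mask(w,(0,150,90),(8,255,255),(280,160,370,330)));print(b.round(1).tolist())
E=[atz(w,((b[i]+b[j])/2),.07) for i,j in((0,1),(2,3))] if np.linalg.norm(b[0]-b[1])<np.linalg.norm(b[1]-b[2]) else [atz(w,((b[i]+b[j])/2),.07) for i,j in((1,2),(3,0))]
v=E[0]-E[1];print(E,np.degrees(np.arctan2(v[1],v[0])),np.linalg.norm(v))
E
```

```text
bolt [ 0.49254197 -0.1109543   0.07      ] [-0.4  2.4] tri [ 0.49359958 -0.11086207  0.06673196]
stud [-31.    1.2]
[[315.0, 182.0], [339.0, 182.0], [339.0, 324.0], [315.0, 324.0]]
[array([ 0.44809327, -0.11243988,  0.07      ]), array([ 0.53248681, -0.11026803,  0.07      ])] -178.52582897508896 0.08442148048535898
```

jog_arm --rows '[{"x": -2, "y": 2, "z": 15, "ax": 0, "ay": 0, "az": 0, "fingers": 45}, {"x": 0, "y": 0, "z": 20, "ax": 0, "ay": 0, "az": 0, "fingers": 45}, {"x": 0, "y": 0, "z": 20, "ax": 0, "ay": 0, "az": 0, "fingers": 45}, {"x": 0, "y": 0, "z": 15, "ax": 0, "ay": 0, "az": 0, "fingers": 45}, {"x": 0, "y": 0, "z": 10, "ax": 0, "ay": 0, "az": 0, "fingers": 45}, {"x": 0, "y": 0, "z": 5, "ax": 0, "ay": 0, "az": 0, "fingers": 45}, {"x": 0, "y": 0, "z": 0, "ax": 0, "ay": 0, "az": 0, "fingers": 45}, {"x": 0, "y": 0, "z": 0, "ax": 0, "ay": 0, "az": 0, "fingers": 45}]' --force 40

```text
t: 18.3
eef_pos: [0.4918, -0.1117, 0.016]
tool_rot: [0.0, -0.011, 1.0, -0.0]
contact_force: [-0.7, 0.5, 0.2]
gripper_width: 0.528
grasp_force: 0.0
```

jog_arm --rows '[{"x": 0, "y": 0, "z": 0, "ax": 0, "ay": 0, "az": 0, "fingers": 30}, {"x": 0, "y": 0, "z": 0, "ax": 0, "ay": 0, "az": 0, "fingers": 20}, {"x": 0, "y": 0, "z": 0, "ax": 0, "ay": 0, "az": 0, "fingers": 8}, {"x": 0, "y": 0, "z": 0, "ax": 0, "ay": 0, "az": 0, "fingers": 8}, {"x": 0, "y": 0, "z": 0, "ax": 0, "ay": 0, "az": 0, "fingers": 8}, {"x": 0, "y": 0, "z": 0, "ax": 0, "ay": 0, "az": 0, "fingers": 8}, {"x": 0, "y": 0, "z": 0, "ax": 0, "ay": 0, "az": 0, "fingers": 8}, {"x": 0, "y": 0, "z": 0, "ax": 0, "ay": 0, "az": 0, "fingers": 8}]'

```text
t: 19.1
eef_pos: [0.4917, -0.1106, 0.0162]
tool_rot: [0.0, -0.012, 1.0, 0.0]
contact_force: [-1.4, 2.7, 6.1]
gripper_width: 0.152
grasp_force: 39.3
```

jog_arm --rows '[{"x": 0, "y": 0, "z": 0, "ax": 0, "ay": 0, "az": 0, "fingers": 5}, {"x": 0, "y": 0, "z": 0, "ax": 0, "ay": 0, "az": 5, "fingers": 5}, {"x": 0, "y": 0, "z": 0, "ax": 0, "ay": 0, "az": 5, "fingers": 5}, {"x": 0, "y": 0, "z": 0, "ax": 0, "ay": 0, "az": 5, "fingers": 5}, {"x": 0, "y": 0, "z": 0, "ax": 0, "ay": 0, "az": 5, "fingers": 5}, {"x": 0, "y": 0, "z": 0, "ax": 0, "ay": 0, "az": 5, "fingers": 5}, {"x": 0, "y": 0, "z": 0, "ax": 0, "ay": 0, "az": 5, "fingers": 5}, {"x": 0, "y": 0, "z": 0, "ax": 0, "ay": 0, "az": 5, "fingers": 5}]' --force 80

```text
t: 19.9
eef_pos: [0.4918, -0.1104, 0.0163]
tool_rot: [0.0, 0.291, 0.957, 0.001]
contact_force: [-1.7, 3.8, 6.6]
gripper_width: 0.144
grasp_force: 78.3
```

jog_arm --rows '[{"x": 0, "y": 0, "z": 0, "ax": 0, "ay": 0, "az": 4, "fingers": 5}, {"x": 0, "y": 0, "z": 0, "ax": 0, "ay": 0, "az": 4, "fingers": 5}, {"x": 0, "y": 0, "z": 0, "ax": 0, "ay": 0, "az": 4, "fingers": 5}, {"x": 0, "y": 0, "z": 0, "ax": 0, "ay": 0, "az": 4, "fingers": 5}, {"x": 0, "y": 0, "z": 0, "ax": 0, "ay": 0, "az": 4, "fingers": 5}, {"x": 0, "y": 0, "z": 0, "ax": 0, "ay": 0, "az": 4, "fingers": 5}, {"x": 0, "y": 0, "z": 0, "ax": 0, "ay": 0, "az": 4, "fingers": 5}, {"x": 0, "y": 0, "z": 0, "ax": 0, "ay": 0, "az": 0, "fingers": 5}]'

```text
t: 20.7
eef_pos: [0.4919, -0.1103, 0.0163]
tool_rot: [-0.0, 0.513, 0.858, 0.001]
contact_force: [-1.7, 4.8, 7.3]
gripper_width: 0.144
grasp_force: 78.4
```

```bash
python3 -c "
from station import bot
o=bot.get_obs();print({k:o[k] for k in('t','eef_pos','tool_rot','contact_force','torque','gripper_width')})"
```

```text
{'t': 20.7, 'eef_pos': array([ 0.49189941, -0.1102742 ,  0.01631944]), 'tool_rot': array([-5.23210886e-05,  5.13344739e-01,  8.58182094e-01,  8.18740797e-04]), 'contact_force': array([-1.65268998,  4.79868546,  7.33952655]), 'torque': array([ 0.69748935,  0.42557137, -0.07550998]), 'gripper_width': 0.14375332369366214}
```

jog_arm --rows '[{"x": 0, "y": 0, "z": 0, "ax": 0, "ay": 0, "az": 4, "fingers": 5}, {"x": 0, "y": 0, "z": 0, "ax": 0, "ay": 0, "az": 4, "fingers": 5}, {"x": 0, "y": 0, "z": 0, "ax": 0, "ay": 0, "az": 4, "fingers": 5}, {"x": 0, "y": 0, "z": 0, "ax": 0, "ay": 0, "az": 4, "fingers": 5}, {"x": 0, "y": 0, "z": 0, "ax": 0, "ay": 0, "az": 4, "fingers": 5}, {"x": 0, "y": 0, "z": 0, "ax": 0, "ay": 0, "az": 4, "fingers": 5}, {"x": 0, "y": 0, "z": 0, "ax": 0, "ay": 0, "az": 2, "fingers": 5}, {"x": 0, "y": 0, "z": 0, "ax": 0, "ay": 0, "az": 0, "fingers": 5}]'

```text
t: 21.5
eef_pos: [0.492, -0.1102, 0.0163]
tool_rot: [-0.0, 0.693, 0.721, 0.001]
contact_force: [-1.4, 3.2, 7.9]
gripper_width: 0.146
grasp_force: 78.5
```

```bash
python3 -c "
from station import bot
o=bot.get_obs();print({k:o[k] for k in('t','eef_pos','tool_rot','contact_force','torque','gripper_width')})"
```

```text
{'t': 21.5, 'eef_pos': array([ 0.49204689, -0.11018579,  0.01631411]), 'tool_rot': array([-2.72655547e-04,  6.92844215e-01,  7.21086619e-01,  9.52647623e-04]), 'contact_force': array([-1.42284026,  3.16490627,  7.87808731]), 'torque': array([ 0.74899193,  0.36276632, -0.15454651]), 'gripper_width': 0.14570730173062005}
```

jog_arm --rows '[{"x": 0, "y": 0, "z": 0, "ax": 0, "ay": 0, "az": 1, "fingers": 5}, {"x": 0, "y": 0, "z": 0, "ax": 0, "ay": 0, "az": 1, "fingers": 5}, {"x": 0, "y": 0, "z": 0, "ax": 0, "ay": 0, "az": 1, "fingers": 5}, {"x": 0, "y": 0, "z": 0, "ax": 0, "ay": 0, "az": 1, "fingers": 5}, {"x": 0, "y": 0, "z": 0, "ax": 0, "ay": 0, "az": 0, "fingers": 5}, {"x": 0, "y": 0, "z": 0, "ax": 0, "ay": 0, "az": 0, "fingers": 5}, {"x": 0, "y": 0, "z": 0, "ax": 0, "ay": 0, "az": 0, "fingers": 5}, {"x": 0, "y": 0, "z": 0, "ax": 0, "ay": 0, "az": 0, "fingers": 5}]'

```text
t: 22.3
eef_pos: [0.492, -0.1102, 0.0163]
tool_rot: [-0.0, 0.715, 0.699, 0.001]
contact_force: [-1.7, 2.4, 8.5]
gripper_width: 0.145
grasp_force: 84.8
```

```bash
python3 -c "
from station import bot
o=bot.get_obs();print({k:o[k] for k in('t','eef_pos','tool_rot','contact_force','torque','gripper_width')})"
```

```text
{'t': 22.3, 'eef_pos': array([ 0.49199381, -0.11021716,  0.01631575]), 'tool_rot': array([-1.58570819e-04,  7.15389651e-01,  6.98725524e-01,  5.14309432e-04]), 'contact_force': array([-1.7302436 ,  2.37755924,  8.47151805]), 'torque': array([0.62816153, 0.41146779, 1.55119883]), 'gripper_width': 0.14456617655411622}
```

The torque jumped to 1.5 N m, so the cam is at its stop. Letting go, rising and moving clear.

jog_arm --rows '[{"x": 0, "y": 0, "z": 0, "ax": 0, "ay": 0, "az": 0, "fingers": 45}, {"x": 0, "y": 0, "z": 0, "ax": 0, "ay": 0, "az": 0, "fingers": 45}, {"x": 0, "y": 0, "z": 0, "ax": 0, "ay": 0, "az": 0, "fingers": 45}, {"x": 0, "y": 0, "z": 0, "ax": 0, "ay": 0, "az": 0, "fingers": 45}, {"x": 0, "y": 0, "z": -15, "ax": 0, "ay": 0, "az": 0, "fingers": 45}, {"x": 0, "y": 0, "z": -35, "ax": 0, "ay": 0, "az": 0, "fingers": 45}, {"x": 0, "y": 0, "z": -45, "ax": 0, "ay": 0, "az": 0, "fingers": 45}, {"x": 0, "y": 0, "z": -45, "ax": 0, "ay": 0, "az": 0, "fingers": 45}]'

```text
t: 23.1
eef_pos: [0.4905, -0.1119, 0.1566]
tool_rot: [-0.0, 0.718, 0.696, -0.001]
contact_force: [1.1, 0.3, 0.2]
gripper_width: 0.528
grasp_force: 0.0
```

jog_arm --rows '[{"x": 0, "y": 0, "z": -20, "ax": 0, "ay": 0, "az": 0, "fingers": 45}, {"x": -30, "y": 0, "z": 0, "ax": 0, "ay": 0, "az": 0, "fingers": 45}, {"x": -40, "y": 0, "z": 0, "ax": 0, "ay": 0, "az": 0, "fingers": 45}, {"x": -40, "y": 0, "z": 0, "ax": 0, "ay": 0, "az": 0, "fingers": 45}, {"x": 0, "y": 0, "z": 0, "ax": 0, "ay": 0, "az": 0, "fingers": 45}, {"x": 0, "y": 0, "z": 0, "ax": 0, "ay": 0, "az": 0, "fingers": 45}, {"x": 0, "y": 0, "z": 0, "ax": 0, "ay": 0, "az": 0, "fingers": 45}, {"x": 0, "y": 0, "z": 0, "ax": 0, "ay": 0, "az": 0, "fingers": 45}]'

```text
t: 23.9
eef_pos: [0.4882, -0.2201, 0.1753]
tool_rot: [-0.0, 0.717, 0.697, 0.0]
contact_force: [0.2, 0.1, -0.4]
gripper_width: 0.527
grasp_force: 0.0
```

```bash
python3 - <<'E'
from station import bot
from h import *;import pickle
d={n:bot.read_camera(n) for n in("top","wrist","scene")};pickle.dump(d,open("d7.pkl","wb"))
o=bot.get_obs();print(o["t"],o["eef_pos"],o["contact_force"])
a=cv2.resize(d["wrist"]["pixels"],(533,400));b=cv2.resize(d["top"]["pixels"][200:310,230:470],(524,200)) ;c=cv2.resize(d["scene"]["pixels"][190:390,240:426],(262,281),interpolation=cv2.INTER_CUBIC)
p=np.zeros((600,800,3),np.uint8);p[:400,:533]=a;p[400:,:524]=b;p[:281,538:]=c
cv2.imwrite("pics/p7.png",p[:,:,::-1])
E
```

```text
24.05 [ 0.48824961 -0.22061544  0.17544212] [-0.13512822  0.51735708 -0.68670032]
```

View pics/p7.png

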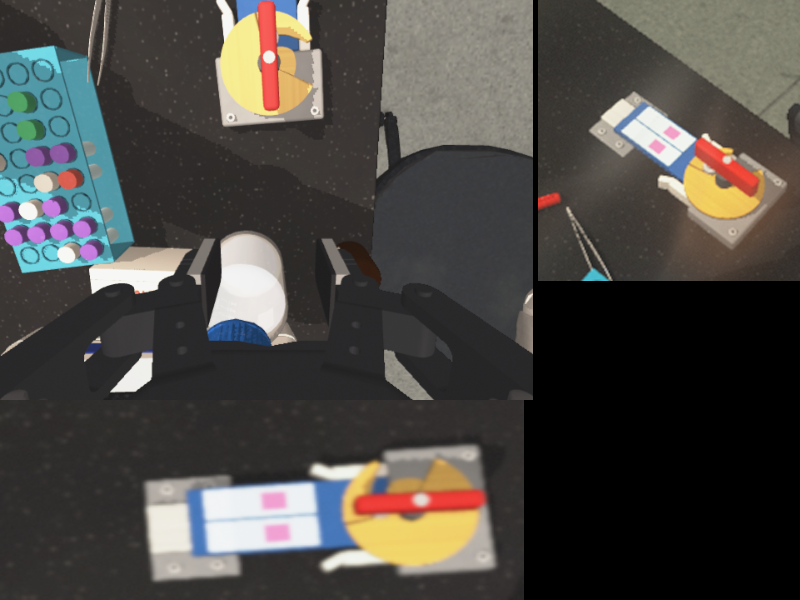

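The last picture shows the handle along the dock axis, with the stud hooked. The carrier's rear edge has advanced about 5 px (8 mm), which is 30 to 22 mm from the axis. I'll rise a little from the bottle and hand in.

jog_arm --rows '[{"x": 0, "y": 0, "z": -20, "ax": 0, "ay": 0, "az": 0, "fingers": 45}, {"x": 20, "y": 0, "z": -20, "ax": 0, "ay": 0, "az": 0, "fingers": 45}, {"x": 20, "y": 0, "z": 0, "ax": 0, "ay": 0, "az": 0, "fingers": 45}, {"x": 0, "y": 0, "z": 0, "ax": 0, "ay": 0, "az": 0, "fingers": 45}, {"x": 0, "y": 0, "z": 0, "ax": 0, "ay": 0, "az": 0, "fingers": 45}, {"x": 0, "y": 0, "z": 0, "ax": 0, "ay": 0, "az": 0, "fingers": 45}, {"x": 0, "y": 0, "z": 0, "ax": 0, "ay": 0, "az": 0, "fingers": 45}, {"x": 0, "y": 0, "z": 0, "ax": 0, "ay": 0, "az": 0, "fingers": 45}]'

```text
t: 24.85
eef_pos: [0.489, -0.1823, 0.2153]
tool_rot: [-0.0, 0.718, 0.696, -0.0]
contact_force: [0.6, 0.0, 0.3]
gripper_width: 0.526
grasp_force: 0.0
```

```bash
python3 -c "
from station import bot
print(bot.hand_in())"
```

```text
the job is handed in; nothing more can be done
None
```

The carrier is in the dock with its stud hooked, the cam is turned clockwise to its stop, the handle is released, and the job was handed in at about 25 s; no verdict came back.

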